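# Mount a belt pulley and press its keyed locking shaft home

## Task

Slide the aluminium pulley over the stand's upright spindle until it sits flat on the shoulder and let go of it, then take the red-knobbed keyed shaft out of its wooden block, put its tip into the spindle's bore and turn it until the key slips into the keyway. Keep pushing until it is fully home against its spring, the flange down on the pulley, and finish while still holding the knob pressed down: do not let go, the spring would lift it again. Leave the other things on the bench where they are.

Things in the scene. Friction and masses are not known exactly. Their poses are not given: they have to be found in the camera images.
- stand: fixed mounting stand: round blue foot 96 across, 20 high; grey shoulder ring 52 across, top 30 above the bench; in the middle an upright hollow steel spindle, 31 outside, up to 70 above the bench. A yellow stripe on the foot points to the side of its keyway. Origin: centre of the foot's underside; x towards the keyway, z up
- shoulder (a point): centre of the shoulder's top, on the spindle's axis, 30 mm above the bench: the pulley's underside comes to rest here
- spindle_top (a point): centre of the spindle's top end, 70 mm above the bench; axes as the stand's. The bore is 18 across, open at the top, 50 deep, with one keyway: a slot 8.5 wide right through the spindle wall over its whole height, on the stand's +x side
- ejector (a joint): brass spring plunger down in the bore: 0 = up (its top 33 mm below the spindle top), grows in m as the shaft presses it down, 0.012 with the shaft home, stop at 0.018; it pushes up with about 4 N at 0 and 12 N at 0.012, enough to lift the shaft if let go
- pulley: loose aluminium belt pulley (two rims 60 across, a groove between), 43 high, plain through bore 36 across, 0.15 to 0.3 kg, lying flat on the bench, bore upright; can be gripped across its 60 mm rims. Origin: centre of its underside, z up. Once on the shoulder its top stands 3 mm above the spindle's top
- block: fixed wooden holder 64 x 64 x 60 high with a 30 x 30 square hole through it, in which the shaft stands; origin: centre of its underside
- shaft: loose keyed shaft, 94 long, upright in the block, flange on the block's top. From the tip up: 16 across, 48 long, tapered tip; brass key 6 wide on the +x side, to 13 from the axis, 14 to 46 above the tip (plain pilot below); flange 44 across, 48 to 54; round red knob 26 across, 54 to 94. Origin: centre of the lower tip; x towards the key, z up. Home: origin 25 above the bench
- knob_mid (a point): point on the shaft's axis in the red knob, 78 above the tip, 24 above the flange's top: a place to grip. Yellow marks on the knob's top and on the flange point to the key's side (shaft's +x). Shaft mass 0.14 to 0.28 kg
- wrench: bystander, loose: open-ended steel wrench, 200 long, lying flat; origin: middle of its underside
- screwdriver: bystander, loose: screwdriver with orange handle, 190 long, lying; origin: middle of its underside
- bearing: bystander, loose: small steel bearing ring, 32 across, 10 high, lying flat; origin: centre of its underside
- socket: bystander, loose: steel wrench socket, 22 across, 28 high, standing; origin: centre of its underside
- gauge: bystander, loose: round pressure gauge with white face, 58 across, 22 high, brass stem, lying face up; origin: centre of its underside
- oil_filter: bystander, loose: black oil filter can, 76 across, 95 high, standing; origin: centre of its underside
- fluid_can: bystander, loose: blue fluid can with yellow cap, 50 x 75 x 110 (128 with cap), standing; origin: centre of its underside
Things that resemble listed ones, but are neither listed nor needed, are in the scene too. What is shaped like the shaft but purple is not meant. Leave any green look-alike of the stand alone.

How it is judged:
On the way, in this order (a step that is already met when the one before it is completed fails the run):
1. the pulley sits flat on the shoulder, round the spindle, the gripper off it (horizontal distance between pulley and shoulder below 0.004 m and z of pulley in the frame of shoulder between -0.003 and 0.003 m and angle between pulley's own z axis and vertical below 0.08 rad and contact force between the fingers and pulley below 0.1 N), for 0.2 s.
2. the shaft's key has slipped into the keyway (tip over 20 mm below the spindle top) (horizontal distance between shaft and spindle_top below 0.004 m and angle between the x axis of shaft and the x axis of stand, either way round below 0.25 rad and angle between shaft's own z axis and vertical below 0.08 rad and height (world z) of shaft below 0.05 m), for 0.1 s.
At the end, for the whole second after the job is handed in: Pulley on the shoulder (3 mm in height, 4 mm sideways, upright); shaft home: key in keyway (0.25 rad), axis within 4 mm, tip within 2.5 mm of home height (flange on pulley), spring plunger down over 9 mm; fingers still hold the knob (over 2 N) (horizontal distance between pulley and shoulder below 0.004 m and z of pulley in the frame of shoulder between -0.003 and 0.003 m and angle between each of pulley, shaft's own z axis and vertical below 0.08 rad and horizontal distance between shaft and spindle_top below 0.004 m and angle between the x axis of shaft and the x axis of stand, either way round below 0.25 rad and height (world z) of shaft below 0.0275 m and value of joint ejector above 0.009 m and contact force between the fingers and shaft above 2 N); the arm keeps its last pose, push and grip.
It fails at once if a bystander is moved over 40 mm (distance of any of wrench, screwdriver, bearing, socket, gauge, oil_filter, fluid_can from where it was at the start of the episode above 0.04 m).
It also fails if it takes over 61 s, if anything falls off the work surface, if the arm or the gripper's body presses on something with over 40 N, if the wrist force passes 120 N, or if a joint passes its speed limit or range.

## Robot

A 6-joint arm with a two-finger parallel gripper is mounted at the origin on the work surface. World frame = base frame: x ahead of the robot, y to its left, z up, the work surface at z = 0. Lengths are in m, angles in rad, forces in N, time in s.
With the tool pointing down it reaches from about 0.375 to 0.975 m from the base axis. Payload 3.8 kg.
Tool frame: the origin (TCP) lies at the very end of the fingers, on their centre line; the grasp point (between the pads) lies 19 mm behind it; z points along the fingers, y is the line along which they close (so a half turn about z gives the same grasp; the last joint's range is limited). The gripper opens to 85 mm and grips with 20 to 120 N. Pads are 22 mm wide; open, the fingers measure 114 mm over their backs; the gripper's body (76 mm by 85 mm) begins 54 mm behind the grasp point. The pads swing forward as they close: fully open they stand 13 mm farther back than shut.
Start: joints at [-1.241, 0.264, 1.604, -0, 1.274, -0.037], TCP at [0.242, -0.63, 0.231] pointing down, gripper open.
Joint ranges: [-2.63, 2.63], [-0.94, 2.18], [0.31, 2.57], [-1.31, 4.45], [0, 2.66], [-2.55, 2.55]. Speed limits (rad/s): [2.57, 2.57, 3.14, 3.14, 3.14, 3.14].

## Interface

Orientations are given as a rotation vector (axis times angle).
In Python, from workcell import read_state, read_camera, calibration, finish_job gives the robot as it stands.
- The arm moves only by the tool step_arm, never from a script. Its argument "commands" is a list of rows, each an object of numbers: "fingers": the gripper's target within -1 to 1 (shut at 1, half-way at 0, fully open at -1); "dx", "dy", "dz": the shift along the tool's x, y, z in m; "roll": the turn about the tool's z in degrees. In form: [{"fingers": .., "dx": .., "dy": .., "dz": .., "roll": ..}, ...]. A call has 1 to 8 rows; each row is the pose to reach, as a shift and turn from the pose commanded when the call began, along the tool's axes at that moment; what a row does not reach only later rows make up. A row lasts 1/8 s, in which the tool goes at most 62.5 mm and 10.7 degrees, less where a joint would pass 70% of its speed; a pose out of reach is approached as far as the arm can. A call with a gripper value outside its range is refused whole. The fingers move at their own pace and stop on an object; "squeeze" is the grip in N (left out, the last holds). Time passes only in rows, so rows that repeat a pose let the fingers close. It gives the time, the measured TCP pose, the force, the opening and the grip force at its end, in the units of the state.
- read_state(): the state, without advancing time (a new reading comes with each control period).
- read_camera(name): name is "side" or "top"; returns (picture, depth): 384x512x3 uint8, blue, green, red; 384x512 float32, m along the optical axis (not along the pixel's ray), 0 where there is no reading.
- calibration(name): a dict with "intrinsics" (3x3 intrinsics, pixels), "world_to_cam" (4x4, takes a point from world to camera coordinates). Camera axes: x right, y up, looking along -z (the intrinsics and any distortion apply to the point x, -y, -z); pixel columns grow to the right and rows downward; lengths in m; the calibration is good to about 2 mm. A picture is of the moment at which its call begins. calibration takes no time and is no camera call.
- finish_job(): hands the job in; it is judged then, once.
The state is a dict: "time": time; "q": joint angles; "joint_vel": joint speeds; "joint_torque": joint torques, N m; "tool_pos": TCP position; "tcp_rot": TCP orientation; "wrist_force": force on the tool from outside, world axes, zero at the start; "torque": the same for the moment, N m; "width": opening from 0.0 (shut) to 1.0 (fully open); "grip_force": force on a finger pad.
Only numpy, scipy, OpenCV 4.12 (cv2) and the standard library are available. Lean on these libraries where they do the work, as an engineer would, in place of code of your own. Each camera call takes 0.05 s, during which the arm holds its last target. There are 200 camera calls.

## Working session

There is one attempt and no reset: what is moved stays moved. The work goes in short steps, Python scripts to look and compute and a tool call to move; the robot and the scene stay as the last step left them, time stands still between calls to the robot, and variables do not carry over. Pictures are saved under pics/ and viewed, at most 10 in all, crops included, and the job is handed in when it is done.

Besides the shell and the picture viewer there is one more tool, called after ">>>" as a command line: name --argument value ..., lists and objects as JSON in quotes. step_arm: Moves the arm, as the interface text tells. Its arguments: {"type":"object","properties":{"commands":{"type":"array","items":{"type":"object","properties":{"fingers":{"type":"number"},"dx":{"type":"number"},"dy":{"type":"number"},"dz":{"type":"number"},"roll":{"type":"number"}}}},"squeeze":{"type":"number"}},"required":["commands"]}

```bash
mkdir -p pics; ls
cat > h.py <<'E'
import numpy as np, cv2
from workcell import *
def ray(name,u,v):
    c=calibration(name);K=np.array(c["intrinsics"]);T=np.array(c["world_to_cam"])
    d=np.linalg.inv(K)@[u,v,1]; d=np.array([d[0],-d[1],-d[2]])
    R=T[:3,:3]; return -R.T@T[:3,3], R.T@d
def onz(name,u,v,z):
    o,d=ray(name,u,v); return o+d*(z-o[2])/d[2]
def depthpts(name,depth):
    v,u=np.mgrid[:384,:512]
    c=calibration(name);K=np.array(c["intrinsics"]);T=np.array(c["world_to_cam"])
    p=np.stack([(u-K[0,2])/K[0,0]*depth,-(v-K[1,2])/K[1,1]*depth,-depth],-1)
    return (p-T[:3,3])@T[:3,:3]
E
python3 - <<'E'
from h import *
print(read_state())
for n in("top","side"):
    c=calibration(n);print(c); im,d=read_camera(n);cv2.imwrite(f"pics/{n}0.png",im);np.save(n+"0.npy",d);
    print(ray(n,256,192))
E
```

```text
pics
{'time': 0.0, 'q': array([-1.24089321e+00,  2.64782964e-01,  1.60541041e+00, -7.54882607e-07,
        1.27369185e+00, -3.69041051e-02]), 'joint_vel': array([-0.00160398, -0.00050915, -0.00127214,  0.00103918, -0.000193  ,
       -0.00044194]), 'joint_torque': array([-1.04717976e-03, -5.15119064e+01, -3.67315471e+01, -1.42605204e-04,
        1.27992526e-02, -2.43793657e-06]), 'tool_pos': array([ 0.24183302, -0.62939113,  0.22992228]), 'tcp_rot': array([-3.08667391e+00, -5.72541431e-01,  5.26425954e-04]), 'wrist_force': array([0.4520945 , 0.65793118, 0.05478685]), 'torque': array([-0.01924078,  0.01973235, -0.02757178]), 'grip_force': 0.0, 'width': 1.0030483550506792}
{'intrinsics': array([[363.82832431,   0.        , 255.61401131],
       [  0.        , 363.82832431, 186.01143246],
       [  0.        ,   0.        ,   1.        ]]), 'world_to_cam': array([[-2.60160084e-02, -9.99354292e-01,  2.47823849e-02,
        -4.16912320e-04],
       [ 9.85778012e-01, -2.15294825e-02,  1.66667908e-01,
        -5.71093872e-01],
       [-1.66026737e-01,  2.87659639e-02,  9.85701599e-01,
        -9.30002836e-01],
       [ 0.00000000e+00,  0.00000000e+00,  0.00000000e+00,
         1.00000000e+00]])}
(array([0.4085556 , 0.01404043, 1.01189864]), array([ 0.14977336, -0.02947182, -0.98841864]))
{'intrinsics': array([[408.6216334 ,   0.        , 249.00552552],
       [  0.        , 408.6216334 , 196.33432903],
       [  0.        ,   0.        ,   1.        ]]), 'world_to_cam': array([[-0.9858204 , -0.16725974,  0.01350247,  0.55447879],
       [ 0.09702304, -0.50249425,  0.85911935, -0.11231111],
       [-0.13691116,  0.84824743,  0.51159714, -0.8179373 ],
       [ 0.        ,  0.        ,  0.        ,  1.        ]])}
(array([0.44552852, 0.7301195 , 0.50745619]), array([ 0.12106578, -0.85644051, -0.50225316]))
```

```bash
sleep 0.1
```

```text
(no output)
```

View pics/top0.png

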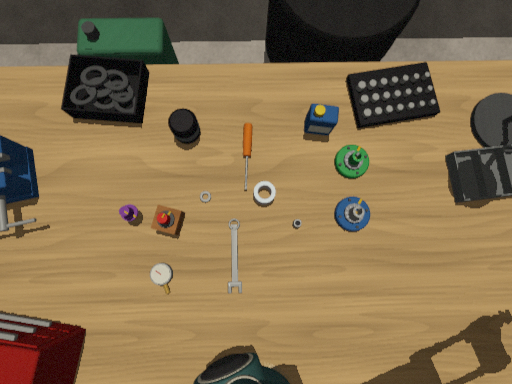

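View pics/side0.png

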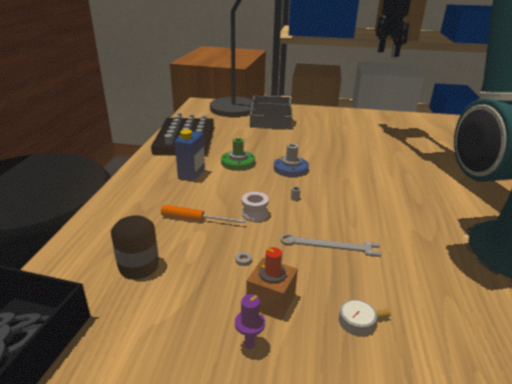

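Run:
```python
from h import *
t=cv2.imread("pics/top0.png");s=cv2.imread("pics/side0.png")
def crop(im,u,v,w,h,f): return cv2.resize(im[v-h//2:v+h//2,u-w//2:u+w//2],None,fx=f,fy=f,interpolation=cv2.INTER_CUBIC)
a=[crop(t,264,193,50,50,5),crop(t,353,213,50,50,5),crop(t,167,221,50,50,5)]
b=[crop(s,256,207,50,50,5),crop(s,291,158,50,50,5),crop(s,273,275,50,50,5)]
cv2.imwrite("pics/crop.png",np.vstack([np.hstack(a),np.hstack(b)]))
for n,im,boxes in(("top",t,dict(pul=(264,193),stand=(353,213),shaft=(167,221))),("side",s,dict(pul=(256,207),stand=(291,158),shaft=(273,275)))):
    P=depthpts(n,np.load(n+"0.npy"))
    print(n,"bench z",np.median(P[100:300,:,2][abs(P[100:300,:,2])<.02]))
    for k,(u,v) in boxes.items():
        Q=P[v-25:v+25,u-25:u+25].reshape(-1,3);
        c=np.bincount(np.clip((Q[:,2]*1000/4).astype(int),0,35));print(k,[(i*4,int(x)) for i,x in enumerate(c) if x>4])
```

```text
top bench z 0.00016314411665602818
pul [(0, 2101), (4, 43), (8, 25), (12, 27), (16, 24), (20, 5), (28, 6), (32, 6), (36, 19), (40, 152), (44, 79), (140, 9)]
stand [(0, 1477), (4, 51), (8, 8), (12, 24), (16, 252), (20, 354), (24, 37), (28, 108), (32, 39), (36, 14), (44, 10), (48, 10), (52, 9), (56, 7), (60, 7), (64, 12), (68, 49), (72, 12), (140, 16)]
shaft [(0, 1761), (4, 21), (8, 8), (12, 5), (16, 5), (20, 8), (24, 9), (28, 5), (32, 8), (36, 8), (40, 6), (44, 7), (48, 7), (52, 15), (56, 224), (60, 168), (64, 86), (68, 12), (76, 6), (88, 5), (96, 5), (100, 17), (104, 66), (108, 8), (140, 21)]
side bench z 5.7340426547315043e-05
pul [(0, 1767), (4, 42), (8, 62), (12, 100), (16, 52), (20, 37), (24, 38), (28, 34), (32, 64), (36, 59), (40, 212), (44, 18), (140, 15)]
stand [(0, 1760), (4, 51), (8, 52), (12, 43), (16, 170), (20, 119), (24, 27), (28, 81), (32, 17), (36, 13), (40, 15), (44, 16), (48, 17), (52, 14), (56, 17), (60, 17), (64, 29), (68, 34), (140, 8)]
shaft [(0, 558), (4, 12), (8, 36), (12, 8), (16, 11), (20, 10), (24, 13), (28, 19), (32, 38), (36, 56), (40, 84), (44, 88), (48, 88), (52, 93), (56, 328), (60, 360), (64, 223), (68, 32), (72, 32), (76, 34), (80, 32), (84, 29), (88, 27), (92, 82), (96, 40), (100, 32), (104, 121), (140, 13)]
```

View pics/crop.png

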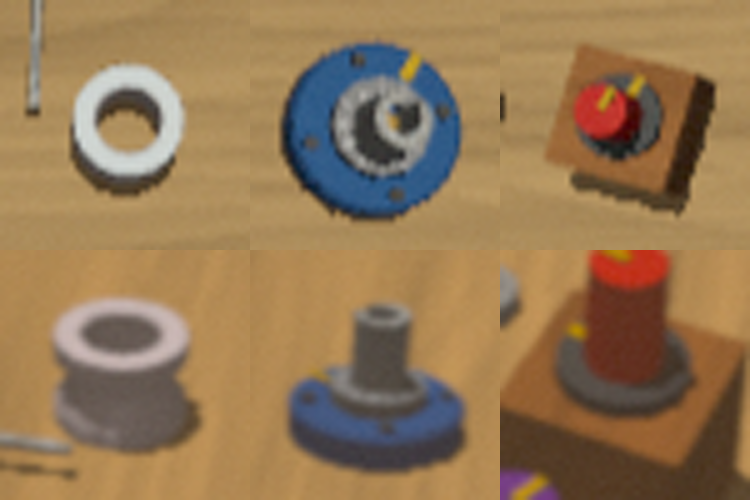

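```bash
cat > m.py <<'E'
from h import *
def plane(n,mask,z):
    v,u=np.nonzero(mask); return np.array([onz(n,a,b,z)[:2] for a,b in zip(u,v)])
def fitc(n,mask,z):
    cs,_=cv2.findContours(mask.astype(np.uint8),cv2.RETR_EXTERNAL,cv2.CHAIN_APPROX_NONE)
    c=max(cs,key=cv2.contourArea)
    h=cv2.convexHull(c)[:,0]
    p=np.array([onz(n,a,b,z)[:2] for a,b in c[:,0]])
    A=np.c_[2*p,np.ones(len(p))];x=np.linalg.lstsq(A,(p**2).sum(1),rcond=None)[0]
    r=np.sqrt(x[2]+x[0]**2+x[1]**2);return np.round(np.r_[x[:2],r]*1000,1)
def box(shape,u,v,r):
    m=np.zeros(shape,bool);m[v-r:v+r,u-r:u+r]=1;return m
E
python3 - <<'E'
from m import *
pos=dict(top=dict(pul=(264,193),stand=(353,213),shaft=(167,221)),side=dict(pul=(256,207),stand=(291,158),shaft=(273,265)))
for n in("top","side"):
    im=cv2.imread(f"pics/{n}0.png");P=depthpts(n,np.load(n+"0.npy"));z=P[...,2];hsv=cv2.cvtColor(im,cv2.COLOR_BGR2HSV);H,S,V=hsv[...,0].astype(int),hsv[...,1],hsv[...,2]
    B={k:box(z.shape,*p,26) for k,p in pos[n].items()}
    def rep(name,mk,zz):
        Q=P[mk]; print(n,name,mk.sum(),"depth mean",np.round(Q.mean(0)*1000,1),"plane mean",np.round(plane(n,mk,zz).mean(0)*1000,1),"fit",fitc(n,mk,zz))
    rep("pul top",B["pul"]&(z>.036)&(z<.055)&(S<70)&(V>100),.043)
    blue=(H>95)&(H<125)&(S>110)
    rep("foot",B["stand"]&blue&(z>.014)&(z<.028),.02)
    rep("shoulder",B["stand"]&~blue&(S<80)&(z>.024)&(z<.036),.03)
    rep("spindle",B["stand"]&(z>.063)&(z<.08),.07)
    red=((H<8)|(H>172))&(S>150)
    rep("knobtop",B["shaft"]&(z>.1)&(z<.115),.106)
    rep("knobred",B["shaft"]&red&(z>.1)&(z<.115),.106)
    rep("flange",B["shaft"]&(S<90)&(z>.058)&(z<.075),.066)
    rep("blocktop",B["shaft"]&(z>.055)&(z<.063),.06)
    yel=(H>20)&(H<32)&(S>170)&(V>120)
    for k in("stand","shaft"):
        mk=B[k]&yel; num,l=cv2.connectedComponents(mk.astype(np.uint8))
        for i in range(1,num): 
            q=P[l==i]; 
            if len(q)>2: print(n,k,"yellow",len(q),np.round(np.median(q,0)*1000,1),np.round(q.mean(0)*1000,1))
E
```

```text
top pul top 243 depth mean [554.4 -36.6  43.1] plane mean [554.4 -36.6] fit [554.6 -36.8  28.7]
top foot 529 depth mean [ 490.4 -273.9   20.4] plane mean [ 490.4 -274. ] fit [ 493.5 -278.9   40.7]
top shoulder 162 depth mean [ 492.2 -273.4   30.5] plane mean [ 492.2 -273.6] fit [ 493.6 -279.5   22.6]
top spindle 78 depth mean [ 492.3 -278.4   69.7] plane mean [ 492.3 -278.3] fit [ 493.2 -278.8   13.2]
top knobtop 91 depth mean [485.8 222.1 105.5] plane mean [485.8 221.9] fit [485.8 221.9  12.2]
top knobred 77 depth mean [484.9 222.3 105.3] plane mean [484.9 222.1] fit [485.4 221.9  10.9]
top flange 83 depth mean [482.7 215.2  65.5] plane mean [482.6 215.1] fit [485.4 221.   17.5]
top blocktop 389 depth mean [485.3 220.8  59.4] plane mean [485.2 220.6] fit [486.  221.9  35.8]
top stand yellow 9 [ 527.4 -302.9   20.3] [ 527.8 -302.    21. ]
top shaft yellow 6 [503.  213.5  66.1] [503.3 213.3  64.9]
top shaft yellow 5 [493.6 219.4 106.1] [492.9 219.5 105.4]
side pul top 269 depth mean [555.5 -31.4  41.9] plane mean [555.2 -29.6] fit [555.3 -30.   31.1]
side foot 84 depth mean [ 491.4 -257.6   19.8] plane mean [ 491.4 -257.1] fit [ 508.5 -263.4   22.6]
side shoulder 125 depth mean [ 492.5 -266.5   29.7] plane mean [ 492.4 -265.8] fit [ 492.8 -269.    24. ]
side spindle 67 depth mean [ 492.5 -274.5   67.6] plane mean [ 492.3 -269.2] fit [ 491.9 -269.1   17.7]Traceback (most recent call last):
  File "<stdin>", line 14, in <module>
  File "<stdin>", line 7, in rep
  File "m.py", line 3, in plane
    v,u=np.nonzero(mask); return np.array([onz(n,a,b,z)[:2] for a,b in zip(u,v)])
                                           ~~~^^^^^^^^^
  File "h.py", line 8, in onz
    o,d=ray(name,u,v); return o+d*(z-o[2])/d[2]
        ~~~^^^^^^^^^^
  File "h.py", line 4, in ray
    c=calibration(name);K=np.array(c["intrinsics"]);T=np.array(c["world_to_cam"])
ValueError: time passes only in moves, steps and waits
```

>>> step_arm --commands '[{"dx":0.5045,"dy":-0.441,"dz":0.05,"roll":21,"fingers":-1},{"dx":0.5045,"dy":-0.441,"dz":0.05,"roll":21,"fingers":-1},{"dx":0.5045,"dy":-0.441,"dz":0.05,"roll":21,"fingers":-1},{"dx":0.5045,"dy":-0.441,"dz":0.05,"roll":21,"fingers":-1},{"dx":0.5045,"dy":-0.441,"dz":0.05,"roll":21,"fingers":-1},{"dx":0.5045,"dy":-0.441,"dz":0.05,"roll":21,"fingers":-1},{"dx":0.5045,"dy":-0.441,"dz":0.05,"roll":21,"fingers":-1},{"dx":0.5045,"dy":-0.441,"dz":0.05,"roll":21,"fingers":-1}]' --squeeze 30

```text
time: 1.1
tool_pos: [0.4752, -0.1872, 0.1937]
tcp_rot: [3.142, 0.0, 0.0]
wrist_force: [0.6, -1.0, -0.3]
width: 0.998
grip_force: 0.0
```

```bash
sed -i 's/^from workcell import \*/from workcell import *\nimport workcell, functools\ncalibration=functools.cache(workcell.calibration)/' h.py
python3 - <<'E'
from m import *
print(read_state()["time"],read_state()["tool_pos"],read_state()["tcp_rot"])
for n in("top","side"):
    im,d=read_camera(n);cv2.imwrite(f"pics/{n}1.png",im);np.save(n+"1.npy",d)
n="side";im=cv2.imread("pics/side0.png");P=depthpts(n,np.load("side0.npy"));z=P[...,2];hsv=cv2.cvtColor(im,cv2.COLOR_BGR2HSV);H,S,V=hsv[...,0].astype(int),hsv[...,1],hsv[...,2]
B=box(z.shape,273,265,26)
for nm,mk,zz in(("knob",B&(z>.1)&(z<.115)&(S>120)&((H<8)|(H>172)|((H>20)&(H<32)&(S>170))),.106),("flange",B&(S<110)&(z>.058)&(z<.075),.066)):
    print(nm,mk.sum(),P[mk].mean(0),fitc(n,mk,zz))
E
```

```text
1.1 [ 0.47519384 -0.18718196  0.19374582] [3.14155485e+00 6.88800424e-05 3.20536905e-05]
knob 125 [0.48616992 0.22848682 0.10562606] [486.2 228.3  11.7]
flange 209 [0.4862169  0.23475126 0.06564051] [486.3 228.2  18.8]
```

>>> step_arm --commands '[{"dx":0.079,"dy":-0.152,"dz":0.055},{"dx":0.079,"dy":-0.152,"dz":0.055},{"dx":0.079,"dy":-0.152,"dz":0.055},{"dx":0.079,"dy":-0.152,"dz":0.055}]'

```text
invalid input
```

Run:
```python
from m import *
print(read_state()["tool_pos"])
def crop(im,u,v,w,h,f): 
    u=int(np.clip(u,w//2,512-w//2));v=int(np.clip(v,h//2,384-h//2));return cv2.resize(im[v-h//2:v+h//2,u-w//2:u+w//2],None,fx=f,fy=f,interpolation=cv2.INTER_CUBIC)
o=[]
for n in("top","side"):
    im,d=read_camera(n);cv2.imwrite(f"pics/{n}2.png",im);np.save(n+"2.npy",d)
    c=calibration(n);K=c["intrinsics"];T=c["world_to_cam"]
    p=T[:3,:3]@read_state()["tool_pos"]+T[:3,3];q=K@[p[0],-p[1],-p[2]];q=q/q[2];print(n,q)
    cv2.circle(im,(round(q[0]),round(q[1])),1,(0,0,255),-1)
    o.append(crop(im,q[0],q[1],100,140,4))
cv2.imwrite("pics/crop2.png",np.hstack(o))
```

```text
[ 0.476174   -0.18371602  0.1931308 ]
top [334.2852976  215.30608872   1.        ]
side [301.17669791 112.09680696   1.        ]
```

View pics/crop2.png

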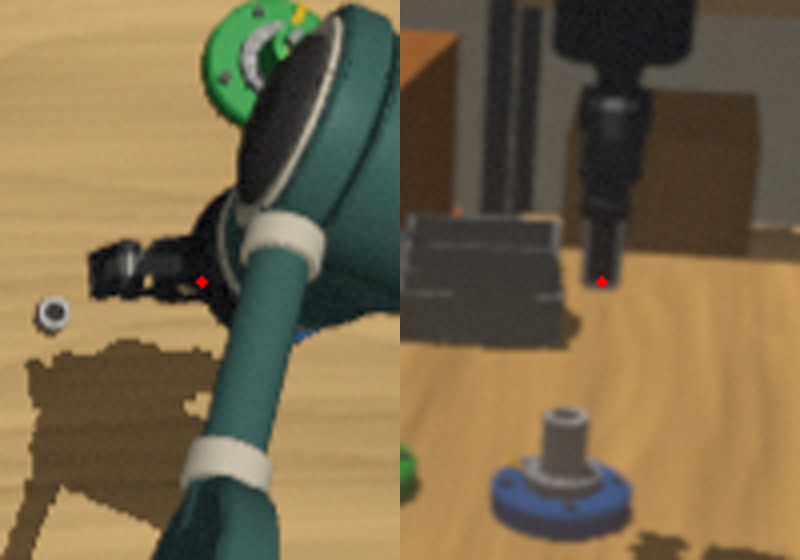

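Run:
```python
from m import *
for n in("top","side"):
    P=depthpts(n,np.load(n+"2.npy")).reshape(-1,3)
    for a,b in((.18,.2),(.2,.21),(.21,.22),(.22,.24),(.24,.26)):
        m=(abs(P[:,0]-.476)<.04)&(abs(P[:,1]+.184)<.08)&(P[:,2]>a)&(P[:,2]<b);Q=P[m]
        if len(Q):print(n,a,len(Q),"x",np.percentile(Q[:,0],[2,98]).round(4),"y",np.percentile(Q[:,1],[2,50,98]).round(4),"zmin",Q[:,2].min())
P=depthpts("top",np.load("top0.npy"));print("screwdriver tip",P[190,246],P[180,246],"wrench",P[222,234])
```

```text
top 0.21 1 x [0.4644 0.4644] y [-0.1357 -0.1357 -0.1357] zmin 0.21379937809951746
top 0.22 1 x [0.4635 0.4635] y [-0.1356 -0.1356 -0.1356] zmin 0.22583834347484671
top 0.24 11 x [0.4614 0.4737] y [-0.1341 -0.1187 -0.1106] zmin 0.2522649355914336
side 0.2 16 x [0.4646 0.4814] y [-0.1382 -0.1361 -0.1345] zmin 0.20657912950823829
side 0.21 38 x [0.4628 0.4828] y [-0.2273 -0.1328 -0.128 ] zmin 0.21045464187108084
side 0.22 117 x [0.4628 0.4839] y [-0.2304 -0.1342 -0.1273] zmin 0.2200043762307402
side 0.24 75 x [0.4615 0.4852] y [-0.1359 -0.1153 -0.1096] zmin 0.24028972498103432
screwdriver tip [ 0.5683782   0.01186471 -0.00110098] [0.59486797 0.01127716 0.01050295] wrench [ 4.79224657e-01  4.70561685e-02 -4.47305957e-04]
```

>>> step_arm --commands '[{"dx":0.079,"dy":-0.149,"dz":0.04,"roll":-45,"fingers":-1},{"dx":0.079,"dy":-0.149,"dz":0.04,"roll":-45,"fingers":-1},{"dx":0.079,"dy":-0.149,"dz":0.04,"roll":-45,"fingers":-1},{"dx":0.079,"dy":-0.149,"dz":0.04,"roll":-45,"fingers":-1},{"dx":0.079,"dy":-0.149,"dz":0.04,"roll":-45,"fingers":-1}]'

```text
time: 1.92
tool_pos: [0.5536, -0.0414, 0.1536]
tcp_rot: [2.903, 1.201, -0.002]
wrist_force: [-0.1, 0.7, 0.4]
width: 1.002
grip_force: 0.0
```

>>> step_arm --commands '[{"dz":0.05},{"dz":0.05}]'

```text
invalid input
```

>>> step_arm --commands '[{"dx":0,"dy":0,"dz":0.05,"roll":0,"fingers":-1},{"dx":0,"dy":0,"dz":0.05,"roll":0,"fingers":-1}]'

```text
time: 2.17
tool_pos: [0.5496, -0.0414, 0.1004]
tcp_rot: [-2.901, -1.195, 0.012]
wrist_force: [-0.2, 0.5, 0.3]
width: 0.999
grip_force: 0.0
```

>>> step_arm --commands '[{"dx":0.0065,"dy":0,"dz":0.02,"roll":0,"fingers":-1},{"dx":0.0065,"dy":0,"dz":0.06,"roll":0,"fingers":-1},{"dx":0.0065,"dy":0,"dz":0.084,"roll":0,"fingers":-1},{"dx":0.0065,"dy":0,"dz":0.084,"roll":0,"fingers":-1}]'

```text
time: 2.68
tool_pos: [0.5572, -0.0356, 0.0186]
tcp_rot: [-2.901, -1.201, 0.004]
wrist_force: [0.3, -0.4, 0.5]
width: 0.999
grip_force: 0.0
```

Run:
```python
from m import *
s=read_state();print(s["tool_pos"],s["q"])
```

```text
[ 0.55718642 -0.03555789  0.01860403] [-1.08352632e-01  2.72643803e-01  2.02805961e+00  1.99639452e-05
  8.44127091e-01  6.77773761e-01]
```

>>> step_arm --commands '[{"dx":0,"dy":0,"dz":0,"roll":0,"fingers":1},{"dx":0,"dy":0,"dz":0,"roll":0,"fingers":1},{"dx":0,"dy":0,"dz":0,"roll":0,"fingers":1},{"dx":0,"dy":0,"dz":0,"roll":0,"fingers":1},{"dx":0,"dy":0,"dz":0,"roll":0,"fingers":1},{"dx":0,"dy":0,"dz":0,"roll":0,"fingers":1}]' --squeeze 40

```text
time: 3.42
tool_pos: [0.5602, -0.0356, 0.0224]
tcp_rot: [2.901, 1.202, 0.005]
wrist_force: [-0.6, 1.1, 6.0]
width: 0.689
grip_force: 43.6
```

>>> step_arm --commands '[{"dx":0,"dy":0,"dz":-0.05,"roll":0,"fingers":1},{"dx":0,"dy":0,"dz":-0.1,"roll":0,"fingers":1},{"dx":0,"dy":0,"dz":-0.1,"roll":0,"fingers":1},{"dx":0,"dy":0,"dz":-0.1,"roll":0,"fingers":1}]'

```text
time: 3.92
tool_pos: [0.5578, -0.0355, 0.1197]
tcp_rot: [-2.902, -1.202, 0.001]
wrist_force: [-0.3, 0.5, -3.6]
width: 0.683
grip_force: 45.6
```

```bash
cat > look.py <<'E'
from m import *
import sys
k=sys.argv[1]
def crop(im,u,v,w,h,f): 
    u=int(np.clip(u,w//2,512-w//2));v=int(np.clip(v,h//2,384-h//2));return cv2.resize(im[v-h//2:v+h//2,u-w//2:u+w//2],None,fx=f,fy=f,interpolation=cv2.INTER_CUBIC)
o=[];s=read_state();print(s["time"],s["tool_pos"],s["tcp_rot"],s["wrist_force"],s["width"],s["grip_force"])
for n in("top","side"):
    im,d=read_camera(n);cv2.imwrite(f"pics/{n}{k}.png",im);np.save(f"{n}{k}.npy",d)
    c=calibration(n);K=c["intrinsics"];T=c["world_to_cam"]
    p=T[:3,:3]@s["tool_pos"]+T[:3,3];q=K@[p[0],-p[1],-p[2]];q=q/q[2];print(n,q)
    o.append(crop(im,q[0],q[1],100,140,4))
cv2.imwrite(f"pics/crop{k}.png",np.hstack(o))
E
python3 look.py 3
```

```text
3.925 [ 0.55777256 -0.03549058  0.11972159] [-2.90218692e+00 -1.20249614e+00  5.94064616e-04] [-0.29998337  0.50845505 -3.59198683] 0.6833375891693196 45.63956147991121
top [265.05772803 186.22680878   1.        ]
side [254.76584338 166.74918611   1.        ]
```

View pics/crop3.png

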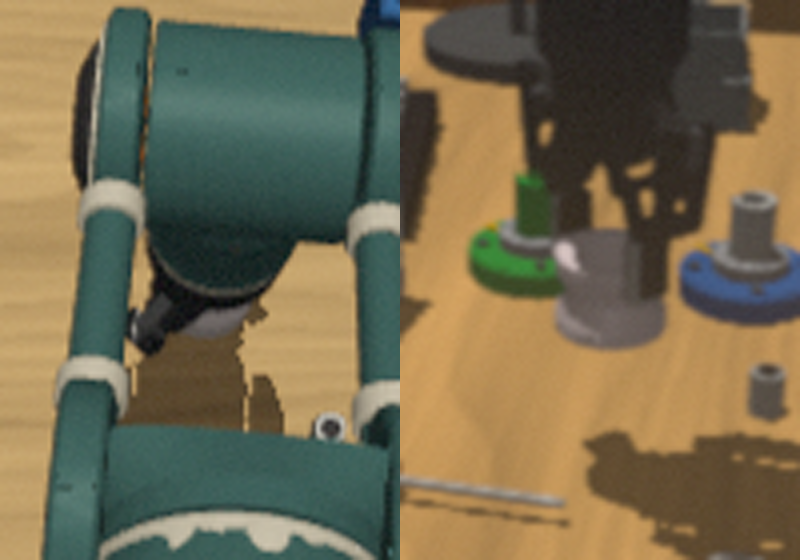

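```bash
cat > cyl.py <<'E'
from m import *
from scipy.optimize import least_squares
def cyl(P,r,c0):
    f=lambda c:np.hypot(P[:,0]-c[0],P[:,1]-c[1])-r
    s=least_squares(f,c0,loss="soft_l1",f_scale=.002);return s.x,np.abs(s.fun).mean()
E
python3 - <<'E'
from cyl import *
def go(k,c0,u0,u1,v0,v1,zs,r):
    im=cv2.imread(f"pics/side{k}.png");S=cv2.cvtColor(im,cv2.COLOR_BGR2HSV)[...,1];V=im.max(2)
    P=depthpts("side",np.load(f"side{k}.npy"));m=np.zeros(P.shape[:2],bool);m[v0:v1,u0:u1]=1
    m&=(np.hypot(P[...,0]-c0[0],P[...,1]-c0[1])<.036)&(V>60)&(S<90)
    z=P[m][:,2];print(k,"zrange",np.percentile(z,[1,99]))
    for a,b in zs:
        q=P[m&(P[...,2]>a)&(P[...,2]<b)]
        if len(q)>8: c,e=cyl(q,r,c0);print(a,len(q),"x",q[:,0].min().round(4),q[:,0].max().round(4),c.round(4),e.round(4))
go("0",(.555,-.036),230,282,180,232,[(.003,.010),(.033,.041)],.03)
go("3",(.558,-.036),220,290,130,200,[(.095,.1),(.1,.105),(.105,.11),(.11,.118),(.125,.133),(.133,.141)],.03)
go("0",(.493,-.279),270,312,130,175,[(.04,.05),(.05,.06),(.058,.066)],.0155)
go("0",(.493,-.279),270,312,130,175,[(.023,.028)],.026)
E
```

```text
0 zrange [0.00188959 0.04422125]
0.003 69 x 0.5266 0.5829 [ 0.5548 -0.035 ] 0.0007
0.033 130 x 0.5273 0.5826 [ 0.5552 -0.0327] 0.0052
3 zrange [0.09796777 0.16841125]
0.095 26 x 0.5291 0.5808 [ 0.554  -0.0374] 0.0008
0.1 54 x 0.5254 0.5813 [ 0.5534 -0.0364] 0.0008
0.105 75 x 0.5256 0.5822 [ 0.5535 -0.0381] 0.0013
0.11 106 x 0.5266 0.5798 [ 0.5528 -0.0421] 0.0017
0.125 92 x 0.5403 0.586 [ 0.5416 -0.031 ] 0.0037
0.133 194 x 0.5405 0.5859 [ 0.5467 -0.0344] 0.0042
0 zrange [0.01891428 0.07064043]
0.04 38 x 0.4792 0.5062 [ 0.4934 -0.278 ] 0.0013
0.05 34 x 0.4821 0.5067 [ 0.4923 -0.2783] 0.0015
0.058 33 x 0.4825 0.5072 [ 0.4922 -0.2771] 0.0021
0 zrange [0.01891428 0.07064043]
0.023 34 x 0.4596 0.5184 [ 0.4921 -0.2782] 0.0016
```

>>> step_arm --commands '[{"dx":-0.214,"dy":0.1275,"dz":0,"roll":0,"fingers":1},{"dx":-0.214,"dy":0.1275,"dz":0,"roll":0,"fingers":1},{"dx":-0.214,"dy":0.1275,"dz":0,"roll":0,"fingers":1},{"dx":-0.214,"dy":0.1275,"dz":0,"roll":0,"fingers":1},{"dx":-0.214,"dy":0.1275,"dz":0,"roll":0,"fingers":1},{"dx":-0.214,"dy":0.1275,"dz":0,"roll":0,"fingers":1},{"dx":-0.214,"dy":0.1275,"dz":0,"roll":0,"fingers":1}]'

```text
time: 4.9
tool_pos: [0.497, -0.2753, 0.1189]
tcp_rot: [-2.899, -1.204, 0.002]
wrist_force: [-0.0, 0.0, -3.2]
width: 0.681
grip_force: 45.6
```

```bash
python3 look.py 4
python3 - <<'E'
from cyl import *
im=cv2.imread("pics/side4.png");S=cv2.cvtColor(im,cv2.COLOR_BGR2HSV)[...,1];V=im.max(2)
P=depthpts("side",np.load("side4.npy"));c0=(.493,-.279)
m=(np.hypot(P[...,0]-c0[0],P[...,1]-c0[1])<.036)&(V>60)&(S<90)
for a,b,r in[(.04,.05,.0155),(.05,.06,.0155),(.06,.068,.0155),(.095,.1,.03),(.1,.105,.03),(.105,.11,.03)]:
    q=P[m&(P[...,2]>a)&(P[...,2]<b)&(np.hypot(P[...,0]-c0[0],P[...,1]-c0[1])<r+.006)]
    if len(q)>8: c,e=cyl(q,r,c0);print(a,len(q),"x",np.percentile(q[:,0],[3,97]).round(4),c.round(4),e.round(4))
E
```

```text
4.9 [ 0.49695325 -0.27534864  0.11893544] [-2.89948435e+00 -1.20398893e+00  1.66177583e-03] [-0.02706742  0.01345225 -3.20591202] 0.6808936266838962 45.64607108943164
top [362.27057977 208.35097502   1.        ]
side [292.32381377 128.23191889   1.        ]
0.04 35 x [0.4813 0.5056] [ 0.4939 -0.278 ] 0.0015
0.05 34 x [0.4823 0.5066] [ 0.4932 -0.2786] 0.0011
0.06 37 x [0.4831 0.5067] [ 0.4907 -0.2765] 0.0023
0.095 13 x [0.4753 0.5208] [ 0.4937 -0.277 ] 0.0011
0.1 37 x [0.4677 0.5217] [ 0.4936 -0.2769] 0.0012
0.105 53 x [0.4691 0.5208] [ 0.493  -0.2777] 0.0017
```

View pics/crop4.png

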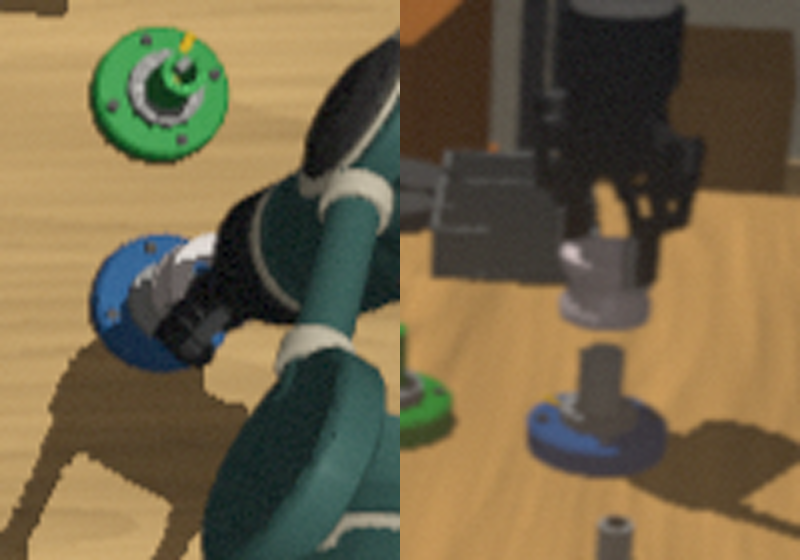

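>>> step_arm --commands '[{"dx":-0.0007,"dy":0.0007,"dz":0.02,"roll":0,"fingers":1},{"dx":-0.0007,"dy":0.0007,"dz":0.027,"roll":0,"fingers":1},{"dx":-0.0007,"dy":0.0007,"dz":0.034,"roll":0,"fingers":1},{"dx":-0.0007,"dy":0.0007,"dz":0.04,"roll":0,"fingers":1}]'

```text
time: 5.5
tool_pos: [0.4972, -0.2779, 0.0794]
tcp_rot: [-2.902, -1.203, 0.0]
wrist_force: [0.8, 0.2, -2.3]
width: 0.683
grip_force: 45.6
```

>>> step_arm --commands '[{"dx":0,"dy":0,"dz":0.01,"roll":0,"fingers":1},{"dx":0,"dy":0,"dz":0.02,"roll":0,"fingers":1},{"dx":0,"dy":0,"dz":0.025,"roll":0,"fingers":1},{"dx":0,"dy":0,"dz":0.027,"roll":0,"fingers":1}]'

```text
time: 6.0
tool_pos: [0.497, -0.2779, 0.0525]
tcp_rot: [-2.902, -1.202, 0.001]
wrist_force: [1.0, 0.2, -1.9]
width: 0.684
grip_force: 45.8
```

Nearly on the shoulder; a touch lower, then open.

>>> step_arm --commands '[{"dx":0,"dy":0,"dz":0.0015,"roll":0,"fingers":1},{"dx":0,"dy":0,"dz":0.003,"roll":0,"fingers":1},{"dx":0,"dy":0,"dz":0.003,"roll":0,"fingers":1}]'

```text
time: 6.38
tool_pos: [0.497, -0.278, 0.0524]
tcp_rot: [-2.902, -1.203, 0.001]
wrist_force: [-6.8, 2.6, 11.3]
width: 0.683
grip_force: 47.0
```

>>> step_arm --commands '[{"dx":0,"dy":0,"dz":0.001,"roll":0,"fingers":-1},{"dx":0,"dy":0,"dz":0,"roll":0,"fingers":-1},{"dx":0,"dy":0,"dz":0,"roll":0,"fingers":-1},{"dx":0,"dy":0,"dz":0,"roll":0,"fingers":-1},{"dx":0,"dy":0,"dz":-0.05,"roll":0,"fingers":-1},{"dx":0,"dy":0,"dz":-0.11,"roll":0,"fingers":-1},{"dx":0,"dy":0,"dz":-0.12,"roll":0,"fingers":-1}]'

```text
time: 7.25
tool_pos: [0.5005, -0.28, 0.1758]
tcp_rot: [2.895, 1.2, 0.009]
wrist_force: [0.8, -1.2, 0.0]
width: 1.006
grip_force: 0.0
```

```bash
python3 look.py 5
python3 - <<'E'
from cyl import *
P=depthpts("side",np.load("side5.npy"));c0=(.493,-.279)
im=cv2.imread("pics/side5.png");S=cv2.cvtColor(im,cv2.COLOR_BGR2HSV)[...,1]
m=(np.hypot(P[...,0]-c0[0],P[...,1]-c0[1])<.04)&(S<90)&(P[...,2]<.09)
print("z",np.percentile(P[m][:,2],[50,90,97,99]))
for a,b in[(.033,.038),(.038,.043),(.065,.071)]:
    q=P[m&(P[...,2]>a)&(P[...,2]<b)]
    if len(q)>8: c,e=cyl(q,.03,c0);print(a,len(q),c.round(4),e.round(4))
E
```

```text
7.25 [ 0.50046867 -0.27997944  0.17576783] [2.89481125 1.19959547 0.00910155] [ 0.76127754 -1.24894842  0.02231787] 1.0058285779983747 0.0
top [371.77803095 204.21380469   1.        ]
side [292.59696389 106.25830356   1.        ]
z [0.04910985 0.0725706  0.07330299 0.07393054]
0.033 43 [ 0.4931 -0.2789] 0.0014
0.038 51 [ 0.4935 -0.2806] 0.0015
0.065 93 [ 0.5077 -0.2685] 0.0079
```

>>> step_arm --commands '[{"dx":0.346,"dy":-0.3645,"dz":0,"roll":0,"fingers":-1},{"dx":0.346,"dy":-0.3645,"dz":0,"roll":0,"fingers":-1},{"dx":0.346,"dy":-0.3645,"dz":0,"roll":0,"fingers":-1},{"dx":0.346,"dy":-0.3645,"dz":0,"roll":0,"fingers":-1},{"dx":0.346,"dy":-0.3645,"dz":0,"roll":0,"fingers":-1},{"dx":0.346,"dy":-0.3645,"dz":0,"roll":0,"fingers":-1},{"dx":0.346,"dy":-0.3645,"dz":0,"roll":0,"fingers":-1},{"dx":0.346,"dy":-0.3645,"dz":0,"roll":0,"fingers":-1}]'

```text
time: 8.35
tool_pos: [0.4822, 0.2232, 0.1674]
tcp_rot: [2.902, 1.203, -0.006]
wrist_force: [0.6, 0.1, 0.4]
width: 1.0
grip_force: 0.0
```

Run:
```python
from cyl import *
print(read_state()["tool_pos"],read_state()["tcp_rot"])
P=depthpts("side",np.load("side5.npy"));c0=(.486,.222)
im=cv2.imread("pics/side5.png");hs=cv2.cvtColor(im,cv2.COLOR_BGR2HSV);H,S,V=[hs[...,i].astype(int) for i in range(3)]
m=(np.hypot(P[...,0]-c0[0],P[...,1]-c0[1])<.04)&(S>120)&((H<9)|(H>170))
for a,b in[(.07,.08),(.08,.09),(.09,.1)]:
    q=P[m&(P[...,2]>a)&(P[...,2]<b)]
    if len(q)>8: c,e=cyl(q,.013,c0);print(a,len(q),c.round(4),e.round(4))
# directions: yellow marks in both views (initial/latest)
for n,k in(("top","0"),("side","0"),("side","5")):
    P=depthpts(n,np.load(n+k+".npy"));im=cv2.imread(f"pics/{n}{k}.png");hs=cv2.cvtColor(im,cv2.COLOR_BGR2HSV);H,S,V=[hs[...,i].astype(int) for i in range(3)]
    yel=(H>18)&(H<35)&(S>150)&(V>90)
    for nm,c,r,(a,b),zz in(("keyway",(.4932,-.279),.06,(.012,.03),.02),("flange",(.4857,.222),.03,(.058,.075),.066),("knob",(.4857,.222),.016,(.098,.115),.106)):
        mk=yel&(np.hypot(P[...,0]-c[0],P[...,1]-c[1])<r)&(P[...,2]>a)&(P[...,2]<b)
        if mk.sum()>1:
            q=plane(n,mk,zz); d=q.mean(0)-c; print(n,k,nm,mk.sum(),q.mean(0).round(4),np.degrees(np.arctan2(d[1],d[0])).round(1))
```

```text
[0.48220682 0.22320043 0.1674324 ] [ 2.90198378  1.20286352 -0.00621131]
0.07 66 [0.4864 0.2244] 0.0006
0.08 69 [0.4868 0.2242] 0.0006
0.09 60 [0.4865 0.2244] 0.0006
top 0 keyway 10 [ 0.5276 -0.3018] -33.6
top 0 flange 8 [0.5029 0.2129] -27.8
top 0 knob 7 [0.4927 0.2189] -24.1
side 0 keyway 3 [ 0.5295 -0.3031] -33.6
side 0 flange 9 [0.5039 0.2141] -23.5
side 0 knob 9 [0.4928 0.2202] -14.0
side 5 keyway 2 [ 0.5311 -0.305 ] -34.5
side 5 flange 9 [0.5039 0.2141] -23.5
side 5 knob 8 [0.4927 0.2204] -12.5
```

>>> step_arm --commands '[{"dx":0,"dy":0,"dz":0.035,"roll":0,"fingers":-1},{"dx":0,"dy":0,"dz":0.035,"roll":0,"fingers":-1}]'

```text
time: 8.6
tool_pos: [0.4796, 0.221, 0.1298]
tcp_rot: [2.901, 1.205, -0.017]
wrist_force: [-0.8, -0.0, 0.6]
width: 0.998
grip_force: 0.0
```

>>> step_arm --commands '[{"dx":0.007,"dy":0.004,"dz":0.0,"roll":0,"fingers":-1},{"dx":0.007,"dy":0.004,"dz":0.03,"roll":0,"fingers":-1},{"dx":0.007,"dy":0.004,"dz":0.055,"roll":0,"fingers":-1},{"dx":0.007,"dy":0.004,"dz":0.055,"roll":0,"fingers":-1}]'

```text
time: 9.1
tool_pos: [0.4914, 0.2225, 0.079]
tcp_rot: [-2.903, -1.2, 0.005]
wrist_force: [-0.3, 0.3, -0.0]
width: 1.0
grip_force: 0.0
```

>>> step_arm --commands '[{"dx":-0.002,"dy":-0.002,"dz":0.003,"roll":0,"fingers":-1},{"dx":-0.002,"dy":-0.002,"dz":0.003,"roll":0,"fingers":-1}]'

```text
time: 9.35
tool_pos: [0.49, 0.224, 0.0784]
tcp_rot: [-2.903, -1.202, -0.003]
wrist_force: [0.3, 0.2, -0.2]
width: 1.0
grip_force: 0.0
```

>>> step_arm --commands '[{"dx":-0.001,"dy":0,"dz":0.004,"roll":0,"fingers":-1},{"dx":-0.001,"dy":0,"dz":0.004,"roll":0,"fingers":1},{"dx":-0.001,"dy":0,"dz":0.004,"roll":0,"fingers":1},{"dx":-0.001,"dy":0,"dz":0.004,"roll":0,"fingers":1},{"dx":-0.001,"dy":0,"dz":0.004,"roll":0,"fingers":1},{"dx":-0.001,"dy":0,"dz":0.004,"roll":0,"fingers":1},{"dx":-0.001,"dy":0,"dz":0.004,"roll":0,"fingers":1},{"dx":-0.001,"dy":0,"dz":0.004,"roll":0,"fingers":1}]' --squeeze 70

```text
time: 10.35
tool_pos: [0.4887, 0.2234, 0.0734]
tcp_rot: [-2.902, -1.203, -0.001]
wrist_force: [-0.1, 0.2, 2.9]
width: 0.277
grip_force: 68.6
```

>>> step_arm --commands '[{"dx":0,"dy":0,"dz":-0.03,"roll":0,"fingers":1},{"dx":0,"dy":0,"dz":-0.08,"roll":0,"fingers":1},{"dx":0,"dy":0,"dz":-0.1,"roll":0,"fingers":1},{"dx":0,"dy":0,"dz":-0.1,"roll":0,"fingers":1}]'

```text
time: 10.85
tool_pos: [0.4892, 0.2235, 0.1742]
tcp_rot: [2.902, 1.203, 0.004]
wrist_force: [-0.4, -0.2, -3.3]
width: 0.274
grip_force: 68.8
```

>>> step_arm --commands '[{"dx":-0.349,"dy":0.3575,"dz":0,"roll":6,"fingers":1},{"dx":-0.349,"dy":0.3575,"dz":0,"roll":6,"fingers":1},{"dx":-0.349,"dy":0.3575,"dz":0,"roll":6,"fingers":1},{"dx":-0.349,"dy":0.3575,"dz":0,"roll":6,"fingers":1},{"dx":-0.349,"dy":0.3575,"dz":0,"roll":6,"fingers":1},{"dx":-0.349,"dy":0.3575,"dz":0,"roll":6,"fingers":1},{"dx":-0.349,"dy":0.3575,"dz":0,"roll":6,"fingers":1},{"dx":-0.349,"dy":0.3575,"dz":0,"roll":6,"fingers":1}]'

```text
time: 11.85
tool_pos: [0.4926, -0.2775, 0.1701]
tcp_rot: [-2.958, -1.047, 0.004]
wrist_force: [1.3, -0.4, -2.1]
width: 0.276
grip_force: 69.1
```

>>> step_arm --commands '[{"dx":0,"dy":0,"dz":0,"roll":0,"fingers":1},{"dx":0,"dy":0,"dz":0,"roll":0,"fingers":1}]'

```text
time: 12.1
tool_pos: [0.4929, -0.2754, 0.1705]
tcp_rot: [-2.958, -1.046, 0.004]
wrist_force: [-0.5, 1.0, -2.5]
width: 0.274
grip_force: 69.4
```

```bash
python3 look.py 6
```

```text
12.1 [ 0.49288732 -0.27544476  0.17046192] [-2.95796468 -1.0457066   0.00419508] [-0.50693719  1.01362729 -2.48474404] 0.2743910781497274 69.38935875892639
top [369.3464818  207.74357954   1.        ]
side [295.31959803 109.06767917   1.        ]
```

View pics/crop6.png

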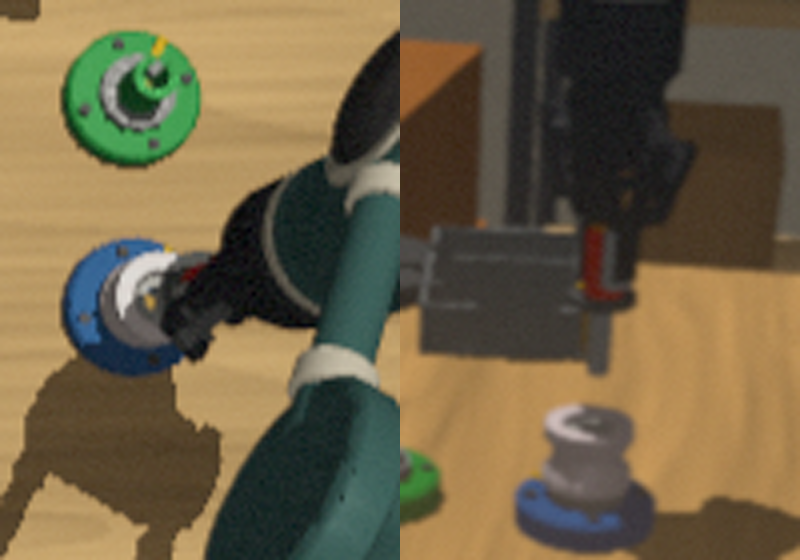

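```bash
cat > fit6.py <<'E'
from cyl import *
import sys
k=sys.argv[1]
P=depthpts("side",np.load(f"side{k}.npy"));im=cv2.imread(f"pics/side{k}.png");hs=cv2.cvtColor(im,cv2.COLOR_BGR2HSV);S=hs[...,1].astype(int);V=hs[...,2]
c0=np.array((.493,-.277));R=np.hypot(P[...,0]-c0[0],P[...,1]-c0[1])
zs=P[R<.03][:,2];zz=zs[zs>.085];print("z>85 min",np.sort(zz)[[2,8]])
z0=np.sort(zz)[4]
for nm,a,b,r in[("pulley",.033,.04,.03),("tip",z0+.004,z0+.016,.008),("mid",z0+.012,z0+.03,.008),("shaftup",z0+.03,z0+.044,.008),("flange",z0+.046,z0+.056,.022)]:
    m=(R<r+.01)&(P[...,2]>a)&(P[...,2]<b)
    q=P[m]
    if len(q)>6: c,e=cyl(q,r,c0);print(nm,len(q),"xmid",((np.percentile(q[:,0],4)+np.percentile(q[:,0],96))/2).round(4),"ymax",q[:,1].max().round(4),c.round(4),e.round(4))
# bore of spindle: dark pixels / hollow ring (top view)
Pt=depthpts("top",np.load(f"top{k}.npy"));hs=cv2.cvtColor(cv2.imread(f"pics/top{k}.png"),cv2.COLOR_BGR2HSV)
yel=(hs[...,0]>18)&(hs[...,0]<35)&(hs[...,1]>120)
yel=(hs[...,0]>18)&(hs[...,0]<35)&(hs[...,1]>150)
for n,PP,y in(("top",Pt,yel),("side",P,(hs[...,0]<0)|((cv2.cvtColor(im,cv2.COLOR_BGR2HSV)[...,0]>18)&(cv2.cvtColor(im,cv2.COLOR_BGR2HSV)[...,0]<35)&(S>130)))):
    m=y&(np.hypot(PP[...,0]-.493,PP[...,1]+.277)<.05)&(PP[...,2]>.012)
    print(n,"yellow",PP[m].round(4).tolist())
E
python3 fit6.py 6
```

```text
z>85 min [0.11264681 0.11545578]
pulley 53 xmid 0.4931 ymax -0.2469 [ 0.4939 -0.2792] 0.0011
tip 29 xmid 0.4928 ymax -0.2643 [ 0.4914 -0.2747] 0.0012
mid 53 xmid 0.4927 ymax -0.2631 [ 0.4919 -0.2737] 0.0012
shaftup 21 xmid 0.4933 ymax -0.2642 [ 0.492 -0.275] 0.0013
flange 86 xmid 0.4909 ymax -0.2505 [ 0.4906 -0.2792] 0.0039
top yellow [[0.5327, -0.3056, 0.0206], [0.4953, -0.2832, 0.0398]]
side yellow [[0.5094, -0.2872, 0.1629], [0.5066, -0.283, 0.1645], [0.5321, -0.3004, 0.022], [0.5296, -0.3035, 0.0208]]
```

>>> step_arm --commands '[{"dx":-0.0015,"dy":0.004,"dz":0.015,"roll":0,"fingers":1},{"dx":-0.0015,"dy":0.004,"dz":0.027,"roll":0,"fingers":1},{"dx":-0.0015,"dy":0.004,"dz":0.031,"roll":0,"fingers":1},{"dx":-0.0015,"dy":0.004,"dz":0.031,"roll":0,"fingers":1}]'

```text
time: 12.7
tool_pos: [0.4955, -0.2799, 0.1413]
tcp_rot: [-2.96, -1.049, 0.001]
wrist_force: [-0.1, -0.2, -2.1]
width: 0.274
grip_force: 69.4
```

```bash
python3 look.py 7; python3 fit6.py 7
```

```text
12.7 [ 0.49548146 -0.27985891  0.14127547] [-2.95996437e+00 -1.04928055e+00  1.42788943e-03] [-0.07880945 -0.16486257 -2.10091418] 0.2736891443135776 69.4110631942749
top [367.05586802 207.93370728   1.        ]
side [293.62032474 119.43760273   1.        ]
z>85 min [0.08622047 0.0883872 ]
pulley 54 xmid 0.4932 ymax -0.2468 [ 0.4935 -0.2793] 0.0012
tip 29 xmid 0.4954 ymax -0.269 [ 0.4948 -0.2799] 0.0011
mid 53 xmid 0.4961 ymax -0.2687 [ 0.495  -0.2794] 0.0014
shaftup 14 xmid 0.4928 ymax -0.2605 [ 0.4937 -0.2787] 0.0026
flange 75 xmid 0.4941 ymax -0.2564 [ 0.4932 -0.2875] 0.0036
top yellow [[0.5324, -0.3049, 0.0228], [0.4759, -0.248, 0.3107], [0.4959, -0.2853, 0.033]]
side yellow [[0.5104, -0.2893, 0.1353], [0.5053, -0.2834, 0.1047], [0.5326, -0.3061, 0.0193], [0.5295, -0.3033, 0.0209]]
```

>>> step_arm --commands '[{"dx":-0.0007,"dy":-0.0015,"dz":0.004,"roll":0,"fingers":1},{"dx":-0.0007,"dy":-0.0015,"dz":0.009,"roll":0,"fingers":1},{"dx":-0.0007,"dy":-0.0015,"dz":0.013,"roll":0,"fingers":1},{"dx":-0.0007,"dy":-0.0015,"dz":0.017,"roll":0,"fingers":1},{"dx":-0.0007,"dy":-0.0015,"dz":0.017,"roll":0,"fingers":1}]'

```text
time: 13.42
tool_pos: [0.4942, -0.2794, 0.1245]
tcp_rot: [-2.961, -1.049, 0.0]
wrist_force: [0.5, 0.2, -3.8]
width: 0.276
grip_force: 69.4
```

>>> step_arm --commands '[{"dx":0,"dy":0,"dz":0.004,"roll":0,"fingers":1},{"dx":0,"dy":0,"dz":0.008,"roll":0,"fingers":1},{"dx":0,"dy":0,"dz":0.01,"roll":0,"fingers":1},{"dx":0,"dy":0,"dz":0.01,"roll":0,"fingers":1}]'

```text
time: 13.92
tool_pos: [0.4944, -0.2794, 0.1147]
tcp_rot: [-2.961, -1.049, -0.0]
wrist_force: [1.3, 2.0, -3.4]
width: 0.272
grip_force: 69.7
```

>>> step_arm --commands '[{"dx":0,"dy":0,"dz":0.004,"roll":0,"fingers":1},{"dx":0,"dy":0,"dz":0.008,"roll":0,"fingers":1},{"dx":0,"dy":0,"dz":0.012,"roll":0,"fingers":1},{"dx":0,"dy":0,"dz":0.015,"roll":0,"fingers":1},{"dx":0,"dy":0,"dz":0.015,"roll":0,"fingers":1}]'

```text
time: 14.55
tool_pos: [0.4944, -0.2795, 0.0996]
tcp_rot: [-2.961, -1.049, -0.0]
wrist_force: [2.8, 2.3, -4.7]
width: 0.275
grip_force: 69.6
```

>>> step_arm --commands '[{"dx":0,"dy":0,"dz":0.004,"roll":0,"fingers":1},{"dx":0,"dy":0,"dz":0.008,"roll":0,"fingers":1},{"dx":0,"dy":0,"dz":0.012,"roll":0,"fingers":1},{"dx":0,"dy":0,"dz":0.0135,"roll":0,"fingers":1},{"dx":0,"dy":0,"dz":0.0135,"roll":0,"fingers":1}]' --squeeze 100

```text
time: 15.18
tool_pos: [0.4949, -0.2796, 0.0881]
tcp_rot: [2.961, 1.049, 0.001]
wrist_force: [-0.2, 5.7, 8.8]
width: 0.27
grip_force: 99.4
```

>>> step_arm --commands '[{"dx":0,"dy":0,"dz":0.0015,"roll":0,"fingers":1},{"dx":0,"dy":0,"dz":0.003,"roll":0,"fingers":1},{"dx":0,"dy":0,"dz":0.003,"roll":0,"fingers":1}]'

```text
time: 15.55
tool_pos: [0.495, -0.2796, 0.0865]
tcp_rot: [2.961, 1.049, 0.001]
wrist_force: [-2.8, 7.5, 16.2]
width: 0.265
grip_force: 100.3
```

```bash
python3 look.py 8
```

```text
15.55 [ 0.49503348 -0.27957331  0.08653319] [2.96109021e+00 1.04898194e+00 1.40581221e-03] [-2.78825796  7.49338816 16.17022807] 0.2647037947832947 100.28780937194824
top [359.99942845 210.39514205   1.        ]
side [292.34362517 139.30071887   1.        ]
```

View pics/crop8.png

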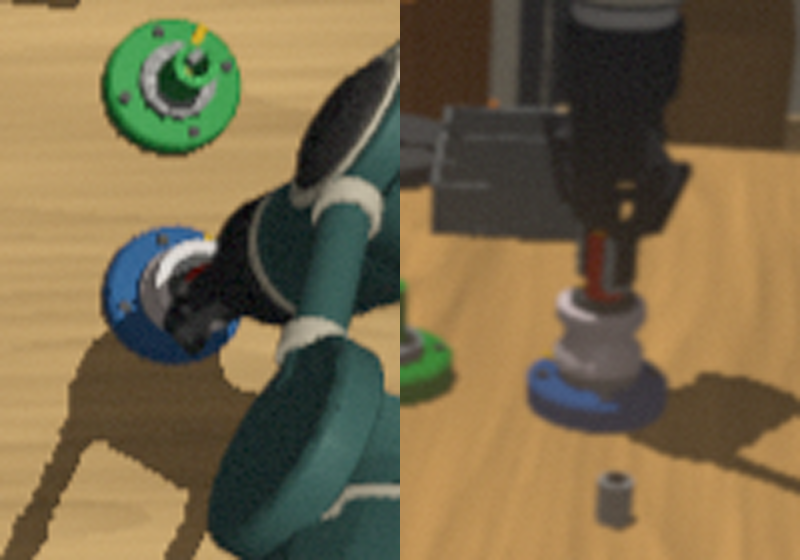

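>>> step_arm --commands '[{"dx":0,"dy":0,"dz":0.0015,"roll":0,"fingers":1},{"dx":0,"dy":0,"dz":0.003,"roll":0,"fingers":1},{"dx":0,"dy":0,"dz":0.003,"roll":0,"fingers":1},{"dx":0,"dy":0,"dz":0.003,"roll":0,"fingers":1}]'

```text
time: 16.15
tool_pos: [0.4952, -0.2797, 0.0864]
tcp_rot: [2.961, 1.049, 0.002]
wrist_force: [-9.4, 11.2, 32.6]
width: 0.266
grip_force: 102.2
```

>>> step_arm --commands '[{"dx":0,"dy":0,"dz":-0.001,"roll":0,"fingers":1},{"dx":0,"dy":0,"dz":-0.001,"roll":0,"fingers":1},{"dx":0,"dy":0,"dz":-0.001,"roll":0,"fingers":1}]'

```text
time: 16.52
tool_pos: [0.4951, -0.2796, 0.0864]
tcp_rot: [2.961, 1.049, 0.002]
wrist_force: [-6.7, 10.5, 27.7]
width: 0.27
grip_force: 101.5
```

```bash
python3 -c "
from workcell import *
s=read_state();print(s['tool_pos'],s['wrist_force'],s['grip_force'])
print(finish_job())"
```

```text
[ 0.49512947 -0.27964632  0.08642809] [-6.74898119 10.53312124 27.70621119] 101.50949478149414
the job is handed in; nothing more can be done
None
```

I handed the job in at 16.5 s with the pulley on the shoulder, the keyed shaft pressed to a hard stop at its expected home height, and the knob still gripped at about 100 N; no verdict came back.

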